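# Weigh the flat carton

### The job

Draw the flat rectangular carton out of its bay, keeping it flat, until all of it lies squarely on the weighing plate in front, and let go of it. Then press the record key on the separate scale console fully down, and leave the carton where it is on the plate. Leave the round tin in its bay.

Things in the scene. Friction and masses are not known exactly. Their poses are not given: they have to be found in the camera images.
- carton: Loose flat kraft carton, 100 mm (its x, roughly along the plate's x) by 130 mm (its y) by 32 mm high, about 0.3 kg; rigid flat top with a tape strip and a label. Origin: centre of its underside, z up. Starts in either bay, where it is too wide to grip and has no room behind: press closed fingers on its top (10 to 20 N) and pull; base slick (friction 0.3), top grippy (0.9).
- tin: The loose round metal biscuit tin, 115 mm diameter, 34 mm high, about 0.5 kg. Origin at the centre of its underside, z up. It starts in the bay that the carton does not occupy and must stay there.
- plate_centre (a point): Centre of the top face of the weighing station's fixed steel plate, 45 mm above the table. x points away from the robot, to the bays; z up. The plate measures 200 mm along x, 348 mm along y, without rims; the bays' plywood floors adjoin it flush at x = +100 mm.
- bays (a point): Middle of the bays' mouths at floor height, fixed on the station 100 mm behind the plate's centre, same axes. Two plywood bays, centres at y = +85.5 and -85.5 mm, each 165 mm wide and 140 mm deep along x, open at the top and toward the plate; walls 6 mm thick rise 35 mm above the floor between, beside and behind them.
- record_key_top (a point): Centre of the top face of the record key: round white push button, 36 mm diameter, in a black collar on top of the grey scale console (115 by 100 mm, 45 mm high, fixed on the table left or right of the station). z up; moves down with the key. A sloping display, up to 90 mm above the table, stands about 55 mm behind the key's centre.
- record_key (a joint): Travel of the record key, 0 when up, 0.006 m when fully down; a spring needs about 5 N to push it fully down and returns it.
There are look-alikes about, which are no part of the job. What is shaped like the part that bears record_key_top but yellow is not meant.

How it is judged:
By the outcome, as a careful person would: the job done as asked, in the order asked, and still so for the second after the job is handed in, with the robot touching nothing.
It also fails if it takes over 40 s, if anything falls off the work surface, if the arm or the gripper's body presses on something with over 40 N, if the wrist force passes 120 N, or if a joint passes its speed limit or range.

### The arm

A 6-joint arm with a two-finger parallel gripper is mounted at the origin on the work surface. World frame = base frame: x ahead of the robot, y to its left, z up, the work surface at z = 0. Lengths are in m, angles in rad, forces in N, time in s.
With the tool pointing down it reaches from about 0.4 to 0.825 m from the base axis. Payload 7 kg.
Tool frame: the origin (TCP) lies at the very end of the fingers, on their centre line; the grasp point (between the pads) lies 19 mm behind it; z points along the fingers, y is the line along which they close (so a half turn about z gives the same grasp; the last joint's range is limited). The gripper opens to 88 mm and grips with 3 to 60 N. Pads are 19 mm wide; open, the fingers measure 130 mm over their backs; the gripper's body (78 mm by 193 mm) begins 47 mm behind the grasp point.
Start: joints at [-0.986, 0.359, 0.012, 0, -1.224, -0.288], TCP at [0.197, -0.645, 0.227] pointing down, gripper open.
Joint ranges: [-3.07, 3.07], [-1.43, 2.12], [-1.02, 1.25], [-3.03, 1.67], [-3.05, -0], [-3.03, 3.03]. Speed limits (rad/s): [2.39, 2.39, 3.01, 3.14, 3.14, 3.14].

### API

Orientations are given as [roll, pitch, yaw] about the fixed x, y, z axes, in that order (R = Rz(yaw) Ry(pitch) Rx(roll)).
In Python, from station import arm gives the robot as it stands. The module is installed in compiled form; this text tells all that it offers.
- The arm moves only by the shell command python3 -m crank 'ROWS' [FORCE]. ROWS is JSON, a list of rows, each an object of numbers: "dx", "dy", "dz": the shift along the world's x, y, z in m; "twist": the turn about the world's z in degrees; "grip": the opening, from -1 (shut) to 1 (fully open). A call has exactly 5 rows; each row is the pose to reach, as a shift and turn from the pose commanded when the call began; what a row does not reach only later rows make up. A row lasts 1/12 s, in which the tool goes at most 41.7 mm and 7.16 degrees, less where a joint would pass 70% of its speed; a pose out of reach is approached as far as the arm can. A call with a gripper value outside its range is refused whole. The fingers move at their own pace and stop on an object; FORCE is the grip in N (left out, the last holds). Time passes only in rows, so rows that repeat a pose let the fingers close, or fill a call up. It gives the time, the measured TCP pose, the force, the opening and the grip force at its end, in the units of the state.
- arm.get_state(): the state, without advancing time (a new reading comes with each control period).
- arm.grab_frame(name): name is "side" or "top"; returns the picture (400x640x3 uint8, red, green, blue); there is no depth.
- arm.get_calibration(name): a dict with "fx", "fy", "cx", "cy" (pixels), "cam_to_world" (4x4, takes a point from camera to world coordinates). Camera axes: x right, y down, z forward; pixel columns grow to the right and rows downward; lengths in m; the calibration is good to about 2 mm. A picture is of the moment at which its call begins. get_calibration takes no time and is no camera call.
- arm.job_done(): hands the job in; it is judged then, once.
The state is a dict: "t": time; "q": joint angles; "qd": joint speeds; "joint_efforts": joint torques, N m; "eef_pos": TCP position; "ee_rot": TCP orientation; "force": force on the tool from outside, world axes, zero at the start; "moment": the same for the moment, N m; "width": finger opening in m; "gripper_force": force on a finger pad.
Only numpy, scipy, OpenCV 4.12 (cv2) and the standard library are available. Lean on these libraries where they do the work, as an engineer would, in place of code of your own. Each camera call takes 0.05 s, during which the arm holds its last target. There are 200 camera calls.

## Working session

There is one attempt and no reset: what is moved stays moved. The work goes in short steps, Python scripts to look and compute and a shell command to move; the robot and the scene stay as the last step left them, time stands still between calls to the robot, and variables do not carry over. Pictures are saved under pics/ and viewed, at most 10 in all, crops included, and the job is handed in when it is done.

```bash
mkdir -p pics; cat > h.py <<'E'
import numpy as np,cv2
from station import arm
def ray(name,u,v,z):
    c=arm.get_calibration(name);T=np.array(c["cam_to_world"])
    d=T[:3,:3]@np.array([(u-c["cx"])/c["fx"],(v-c["cy"])/c["fy"],1]);o=T[:3,3]
    return o+d*(z-o[2])/d[2]
def snap(name,f):
    im=arm.grab_frame(name);cv2.imwrite("pics/"+f,im[:,:,::-1]);return im
E
python3 - <<'E'
from h import *
snap("top","t1.png");snap("side","s1.png")
for n in("top","side"):
    c=arm.get_calibration(n);print(n,c["fx"],np.round(c["cam_to_world"],3).tolist())
s=arm.get_state();print(s["t"],s["eef_pos"],s["ee_rot"],s["force"],s["width"])
E
```

```text
top 499.97008169429387 [[-0.017, -0.996, 0.085, 0.348], [-1.0, 0.018, 0.011, -0.159], [-0.013, -0.085, -0.996, 1.689], [0.0, 0.0, 0.0, 1.0]]
side 501.2447783698193 [[0.91, -0.233, 0.344, -0.158], [-0.415, -0.479, 0.774, -1.598], [-0.015, -0.847, -0.532, 1.076], [0.0, 0.0, 0.0, 1.0]]
0.1 [ 0.19726458 -0.64508402  0.22571072] [ 3.14010304e+00 -1.53312850e-04 -2.84486459e+00] [-0.01416185  0.00108942 -0.26506582] 0.08759659882698671
```

View pics/t1.png

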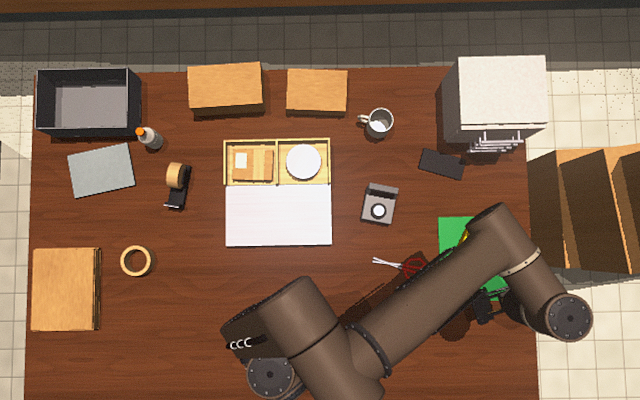

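View pics/s1.png

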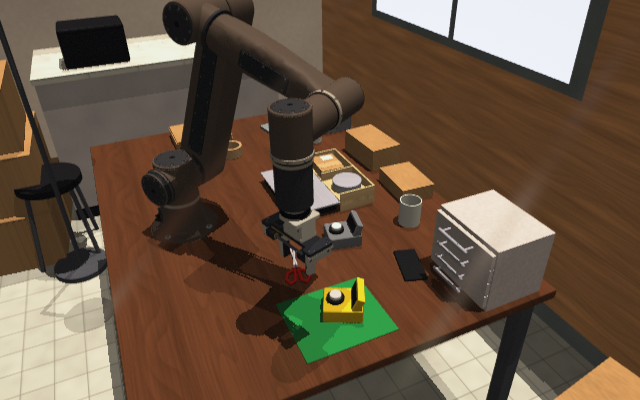

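The top view shows the carton in the left bay (about 252,164), the tin in the right bay (303,162) and the plate from (226,185) to (332,246). There are two candidates for the console. The grey one has its key at top (378,211). The yellow one stands on the green mat at side (340,300) and is excluded by the task. Grey fits, so I'll confirm it in an enlarged crop.

```bash
python3 - <<'E'
from h import *
im=cv2.imread("pics/t1.png")[125:255,215:410]
cv2.imwrite("pics/c1.png",cv2.resize(im,None,fx=4,fy=4,interpolation=cv2.INTER_CUBIC))
E
```

```text
(no output)
```

View pics/c1.png

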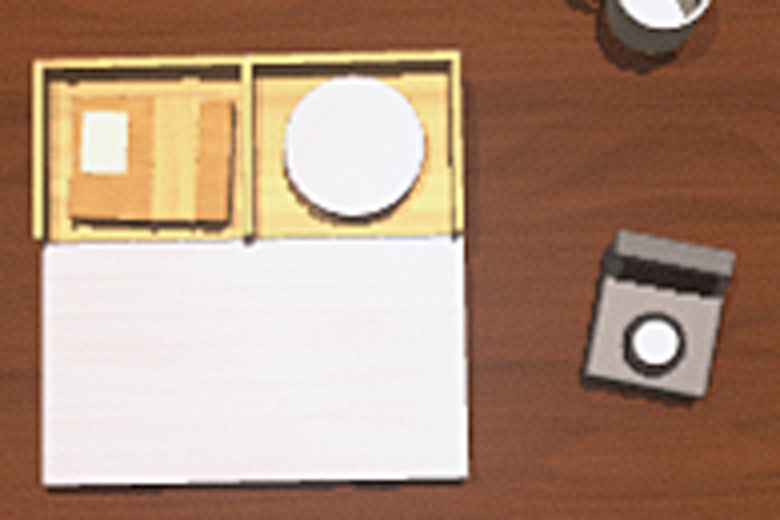

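The crop shows the grey console with its white key at (656,343). The carton's top corners are (73,97), (235,97), (233,222) and (70,217). The plate corners are (43,240), (466,237), (468,480) and (43,485).

```bash
python3 - <<'E'
from h import *
P=lambda L,z:np.array([ray("top",215+(x+.5)/4-.5,125+(y+.5)/4-.5,z) for x,y in L])
for n,L,z in(("plate",[(43,240),(466,237),(468,480),(43,485)],.045),("carton",[(73,97),(235,97),(233,222),(70,217)],.077),("key",[(656,343)],.05),("tin",[(355,146)],.079),("console",[(582,380),(705,396)],.045),("walltips",[(40,240),(248,240),(457,238)],.08)):
    p=P(L,z);print(n,np.round(p,3)[:,:2].tolist(),np.round(p.mean(0),3))
    if len(p)==4: print(np.degrees([np.arctan2(*(p[i]-p[j])[[1,0]]) for i,j in((0,3),(1,2))]), "y-edges",np.degrees([np.arctan2(-(p[i]-p[j])[0],(p[i]-p[j])[1]) for i,j in((0,1),(3,2))]))
print(np.degrees(arm.get_state()["ee_rot"][2]))
E
```

```text
plate [[0.555, 0.166], [0.551, -0.184], [0.351, -0.182], [0.353, 0.167]] [ 0.453 -0.008  0.045]
[-0.04986502 -0.60909669] y-edges [-0.63184999 -0.28075597]
carton [[0.669, 0.135], [0.666, 0.003], [0.563, 0.005], [0.57, 0.138]] [0.617 0.07  0.077]
[-1.54012228 -1.42299091] y-edges [-1.09289554 -2.81414944]
key [[0.46, -0.339]] [ 0.46  -0.339  0.05 ]
tin [[0.623, -0.095]] [ 0.623 -0.095  0.079]
console [[0.431, -0.278], [0.416, -0.378]] [ 0.424 -0.328  0.045]
walltips [[0.551, 0.162], [0.548, -0.007], [0.546, -0.177]] [ 0.548 -0.007  0.08 ]
-162.9987343321167
```

```bash
python3 -m crank '[{"dx":0.02,"dy":0.035,"twist":-4,"grip":-1},{"dx":0.04,"dy":0.07,"twist":-8,"grip":-1},{"dx":0.06,"dy":0.105,"twist":-12,"grip":-1},{"dx":0.08,"dy":0.14,"twist":-17,"grip":-1},{"dx":0.1,"dy":0.175,"twist":-17,"grip":-1}]' 20
python3 -m crank '[{"dx":0.02,"dy":0.035,"grip":-1},{"dx":0.04,"dy":0.07,"grip":-1},{"dx":0.06,"dy":0.105,"grip":-1},{"dx":0.08,"dy":0.14,"grip":-1},{"dx":0.1,"dy":0.175,"grip":-1}]'
```

```text
invalid input at $[0]: expected keys dx, dy, dz, twist, grip
invalid input at $[0]: expected keys dx, dy, dz, twist, grip
```

```bash
python3 -m crank '[{"dx":0.02,"dy":0.035,"dz":0,"twist":-4,"grip":-1},{"dx":0.04,"dy":0.07,"dz":0,"twist":-8,"grip":-1},{"dx":0.06,"dy":0.105,"dz":0,"twist":-12,"grip":-1},{"dx":0.08,"dy":0.14,"dz":0,"twist":-17,"grip":-1},{"dx":0.1,"dy":0.175,"dz":0,"twist":-17,"grip":-1}]' 20
python3 -m crank '[{"dx":0.02,"dy":0.035,"dz":0,"twist":0,"grip":-1},{"dx":0.04,"dy":0.07,"dz":0,"twist":0,"grip":-1},{"dx":0.06,"dy":0.105,"dz":0,"twist":0,"grip":-1},{"dx":0.08,"dy":0.14,"dz":0,"twist":0,"grip":-1},{"dx":0.1,"dy":0.175,"dz":0,"twist":0,"grip":-1}]'
```

```text
t: 0.52
eef_pos: [0.2976, -0.4687, 0.2261]
ee_rot: [3.141, -0.001, 3.136]
force: [1.3, -0.5, 0.6]
width: 0.0599
gripper_force: 0.0
t: 0.93
eef_pos: [0.3977, -0.2935, 0.2265]
ee_rot: [3.141, 0.0, 3.142]
force: [0.9, -1.1, -0.8]
width: 0.026
gripper_force: 0.0
```

```bash
python3 -m crank '[{"dx":0.02,"dy":0.035,"dz":0,"twist":0,"grip":-1},{"dx":0.04,"dy":0.07,"dz":0,"twist":0,"grip":-1},{"dx":0.06,"dy":0.105,"dz":0,"twist":0,"grip":-1},{"dx":0.08,"dy":0.14,"dz":0,"twist":0,"grip":-1},{"dx":0.1,"dy":0.175,"dz":0,"twist":0,"grip":-1}]'
python3 -m crank '[{"dx":0.02,"dy":0.035,"dz":-0.005,"twist":0,"grip":-1},{"dx":0.04,"dy":0.07,"dz":-0.01,"twist":0,"grip":-1},{"dx":0.06,"dy":0.105,"dz":-0.015,"twist":0,"grip":-1},{"dx":0.08,"dy":0.14,"dz":-0.02,"twist":0,"grip":-1},{"dx":0.1,"dy":0.175,"dz":-0.03,"twist":0,"grip":-1}]'
python3 -m crank '[{"dx":0.007,"dy":0.013,"dz":-0.03,"twist":0,"grip":-1},{"dx":0.012,"dy":0.013,"dz":-0.06,"twist":0,"grip":-1},{"dx":0.012,"dy":0.013,"dz":-0.08,"twist":0,"grip":-1},{"dx":0.012,"dy":0.013,"dz":-0.09,"twist":0,"grip":-1},{"dx":0.012,"dy":0.013,"dz":-0.09,"twist":0,"grip":-1}]'
python3 -c "
from h import *
im=cv2.imread('pics/x') ;im=snap('side','s2.png');cv2.imwrite('pics/s2c.png',cv2.resize(im[130:230,240:400,::-1],None,fx=5,fy=5,interpolation=cv2.INTER_CUBIC))"
```

```text
t: 1.35
eef_pos: [0.4977, -0.1184, 0.2266]
ee_rot: [3.141, 0.0, -3.141]
force: [1.1, -0.9, 0.3]
width: 0.0007
gripper_force: 0.0
t: 1.77
eef_pos: [0.5983, 0.0566, 0.197]
ee_rot: [3.141, 0.001, -3.141]
force: [0.2, -1.1, 0.1]
width: 0.0009
gripper_force: 0.0
t: 2.18
eef_pos: [0.6077, 0.067, 0.1037]
ee_rot: [-3.14, -0.005, 3.141]
force: [-0.5, 0.1, 0.7]
width: 0.0006
gripper_force: 0.0[ WARN:0@0.611] global loadsave.cpp:275 findDecoder imread_('pics/x'): can't open/read file: check file path/integrity
```

View pics/s2c.png

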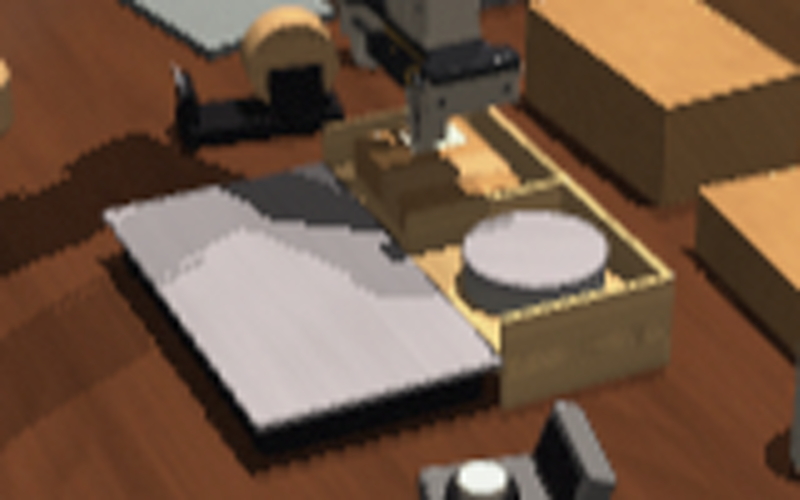

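The shut fingers (tip about 425,150 in the crop) hang just above the carton's top, clear of the walls. Next I go down slowly until they touch.

```bash
python3 -m crank '[{"dx":0,"dy":0,"dz":-0.008,"twist":0,"grip":-1},{"dx":0,"dy":0,"dz":-0.014,"twist":0,"grip":-1},{"dx":0,"dy":0,"dz":-0.019,"twist":0,"grip":-1},{"dx":0,"dy":0,"dz":-0.022,"twist":0,"grip":-1},{"dx":0,"dy":0,"dz":-0.024,"twist":0,"grip":-1}]'
python3 -m crank '[{"dx":0,"dy":0,"dz":-0.0005,"twist":0,"grip":-1},{"dx":0,"dy":0,"dz":-0.001,"twist":0,"grip":-1},{"dx":0,"dy":0,"dz":-0.0015,"twist":0,"grip":-1},{"dx":0,"dy":0,"dz":-0.002,"twist":0,"grip":-1},{"dx":0,"dy":0,"dz":-0.002,"twist":0,"grip":-1}]'
```

```text
t: 2.65
eef_pos: [0.6094, 0.0674, 0.0825]
ee_rot: [3.141, 0.0, 3.142]
force: [-0.3, -0.8, 0.3]
width: 0.0003
gripper_force: 0.0
t: 3.07
eef_pos: [0.6094, 0.0676, 0.0806]
ee_rot: [3.142, 0.0, -3.142]
force: [-0.3, -0.4, -0.2]
width: 0.0006
gripper_force: 0.0
```

```bash
python3 -m crank '[{"dx":0,"dy":0,"dz":-0.0005,"twist":0,"grip":-1},{"dx":0,"dy":0,"dz":-0.001,"twist":0,"grip":-1},{"dx":0,"dy":0,"dz":-0.0015,"twist":0,"grip":-1},{"dx":0,"dy":0,"dz":-0.002,"twist":0,"grip":-1},{"dx":0,"dy":0,"dz":-0.002,"twist":0,"grip":-1}]'
python3 -m crank '[{"dx":0,"dy":0,"dz":-0.0005,"twist":0,"grip":-1},{"dx":0,"dy":0,"dz":-0.001,"twist":0,"grip":-1},{"dx":0,"dy":0,"dz":-0.0015,"twist":0,"grip":-1},{"dx":0,"dy":0,"dz":-0.0015,"twist":0,"grip":-1},{"dx":0,"dy":0,"dz":-0.0015,"twist":0,"grip":-1}]'
```

```text
t: 3.48
eef_pos: [0.6093, 0.0675, 0.0784]
ee_rot: [-3.142, -0.0, -3.142]
force: [-0.6, 0.8, 0.3]
width: 0.0004
gripper_force: 0.0
t: 3.9
eef_pos: [0.6094, 0.0675, 0.0774]
ee_rot: [3.142, 0.0, -3.141]
force: [-1.3, -0.0, 4.1]
width: 0.0003
gripper_force: 1.9
```

```bash
python3 -m crank '[{"dx":0,"dy":0,"dz":-0.0005,"twist":0,"grip":-1},{"dx":0,"dy":0,"dz":-0.001,"twist":0,"grip":-1},{"dx":0,"dy":0,"dz":-0.0012,"twist":0,"grip":-1},{"dx":0,"dy":0,"dz":-0.0012,"twist":0,"grip":-1},{"dx":0,"dy":0,"dz":-0.0012,"twist":0,"grip":-1}]'
```

```text
t: 4.32
eef_pos: [0.6097, 0.0675, 0.0773]
ee_rot: [-3.142, 0.001, -3.141]
force: [-4.8, -0.0, 11.6]
width: 0.0005
gripper_force: 6.0
```

```bash
python3 -m crank '[{"dx":-0.001,"dy":0,"dz":-0.0003,"twist":0,"grip":-1},{"dx":-0.004,"dy":0,"dz":-0.0003,"twist":0,"grip":-1},{"dx":-0.009,"dy":0,"dz":-0.0003,"twist":0,"grip":-1},{"dx":-0.014,"dy":0,"dz":-0.0003,"twist":0,"grip":-1},{"dx":-0.02,"dy":0,"dz":-0.0003,"twist":0,"grip":-1}]'
python3 -c "
from h import *
im=snap('side','s3.png')"
```

```text
t: 4.73
eef_pos: [0.5921, 0.0682, 0.0773]
ee_rot: [3.14, 0.006, -3.141]
force: [2.0, -0.5, 7.4]
width: 0.0004
gripper_force: 3.6
```

```bash
python3 -m crank '[{"dx":-0.006,"dy":0,"dz":-0.0004,"twist":0,"grip":-1},{"dx":-0.012,"dy":0,"dz":-0.0008,"twist":0,"grip":-1},{"dx":-0.018,"dy":0,"dz":-0.0008,"twist":0,"grip":-1},{"dx":-0.024,"dy":0,"dz":-0.0008,"twist":0,"grip":-1},{"dx":-0.03,"dy":0,"dz":-0.0008,"twist":0,"grip":-1}]'
python3 -c "
from h import *
im=snap('side','s4.png');a=cv2.imread('pics/s3.png')[130:230,260:400];b=im[130:230,260:400,::-1]
cv2.imwrite('pics/s4c.png',cv2.resize(np.hstack([a,b]),(784,280),interpolation=cv2.INTER_CUBIC))"
```

```text
t: 5.2
eef_pos: [0.563, 0.0686, 0.0773]
ee_rot: [3.14, 0.008, -3.14]
force: [4.2, 0.3, 10.8]
width: 0.0003
gripper_force: 5.3
```

View pics/s4c.png

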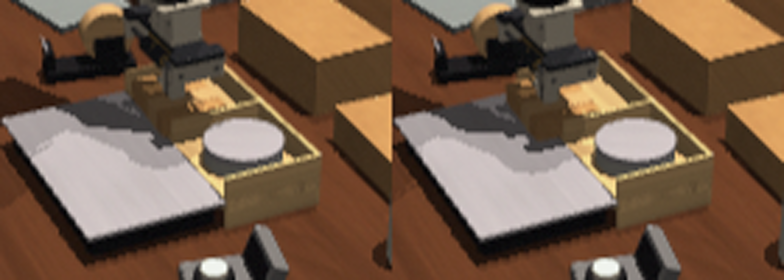

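In the right half, the carton's front has come out past the bay mouth along with the fingers, so the pull works. The measured 4.2 N drag matches the base friction.

```bash
python3 -m crank '[{"dx":-0.008,"dy":0,"dz":-0.0002,"twist":0,"grip":-1},{"dx":-0.016,"dy":0,"dz":-0.0002,"twist":0,"grip":-1},{"dx":-0.024,"dy":0,"dz":-0.0002,"twist":0,"grip":-1},{"dx":-0.032,"dy":0,"dz":-0.0002,"twist":0,"grip":-1},{"dx":-0.04,"dy":0,"dz":-0.0002,"twist":0,"grip":-1}]'
python3 -m crank '[{"dx":-0.008,"dy":0,"dz":0,"twist":0,"grip":-1},{"dx":-0.016,"dy":0,"dz":0,"twist":0,"grip":-1},{"dx":-0.024,"dy":0,"dz":0,"twist":0,"grip":-1},{"dx":-0.032,"dy":0,"dz":0,"twist":0,"grip":-1},{"dx":-0.04,"dy":0,"dz":0,"twist":0,"grip":-1}]'
```

```text
t: 5.67
eef_pos: [0.5233, 0.069, 0.0773]
ee_rot: [3.139, 0.008, -3.14]
force: [4.2, 0.3, 12.0]
width: 0.0002
gripper_force: 6.1
t: 6.08
eef_pos: [0.4834, 0.0692, 0.0772]
ee_rot: [3.139, 0.009, -3.14]
force: [3.7, -0.6, 13.1]
width: 0.0005
gripper_force: 6.5
```

Next I finish the pull (−38 mm, slowing down) and lift straight up.

```bash
python3 -m crank '[{"dx":-0.008,"dy":0,"dz":0,"twist":0,"grip":-1},{"dx":-0.016,"dy":0,"dz":0,"twist":0,"grip":-1},{"dx":-0.024,"dy":0,"dz":0,"twist":0,"grip":-1},{"dx":-0.031,"dy":0,"dz":0,"twist":0,"grip":-1},{"dx":-0.036,"dy":0,"dz":0,"twist":0,"grip":-1}]'
python3 -m crank '[{"dx":0,"dy":0,"dz":0,"twist":0,"grip":-1},{"dx":0,"dy":0,"dz":0,"twist":0,"grip":-1},{"dx":0,"dy":0,"dz":0.005,"twist":0,"grip":-1},{"dx":0,"dy":0,"dz":0.03,"twist":0,"grip":-1},{"dx":0,"dy":0,"dz":0.07,"twist":0,"grip":-1}]'
python3 -m crank '[{"dx":0,"dy":-0.035,"dz":0.01,"twist":0,"grip":-1},{"dx":0,"dy":-0.07,"dz":0.02,"twist":0,"grip":-1},{"dx":0,"dy":-0.11,"dz":0.02,"twist":0,"grip":-1},{"dx":0.005,"dy":-0.15,"dz":0.02,"twist":0,"grip":-1},{"dx":0.01,"dy":-0.19,"dz":0.02,"twist":0,"grip":-1}]'
python3 -m crank '[{"dx":0,"dy":-0.04,"dz":0,"twist":0,"grip":-1},{"dx":0,"dy":-0.08,"dz":0,"twist":0,"grip":-1},{"dx":0,"dy":-0.12,"dz":0,"twist":0,"grip":-1},{"dx":0.005,"dy":-0.16,"dz":0,"twist":0,"grip":-1},{"dx":0.005,"dy":-0.2,"dz":0,"twist":0,"grip":-1}]'
python3 -c "
from h import *
im=snap('top','t2.png')
cv2.imwrite('pics/t2c.png',cv2.resize(im[125:255,215:410,::-1],None,fx=4,fy=4,interpolation=cv2.INTER_CUBIC))"
```

```text
t: 6.5
eef_pos: [0.4472, 0.0695, 0.0772]
ee_rot: [3.138, 0.008, -3.139]
force: [5.1, -0.1, 14.0]
width: 0.0003
gripper_force: 6.7
t: 6.92
eef_pos: [0.4409, 0.0663, 0.1424]
ee_rot: [-3.138, -0.007, 3.141]
force: [0.5, 1.4, -0.1]
width: 0.0004
gripper_force: 0.0
t: 7.33
eef_pos: [0.4531, -0.124, 0.1652]
ee_rot: [3.141, 0.002, -3.14]
force: [1.1, -0.3, 0.3]
width: 0.0004
gripper_force: 0.0
t: 7.75
eef_pos: [0.4584, -0.3247, 0.1644]
ee_rot: [-3.142, 0.0, -3.142]
force: [1.6, 0.3, 0.5]
width: 0.0004
gripper_force: 0.0
```

View pics/t2c.png

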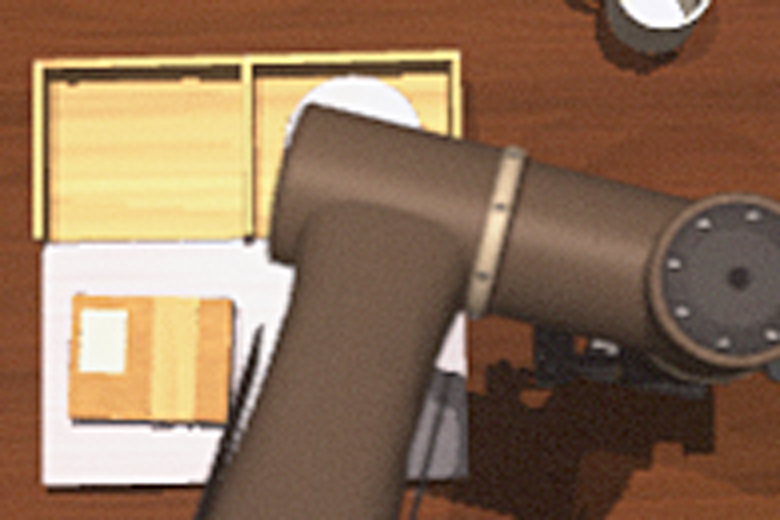

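The carton lies square on the plate, at crop columns 70–235 and rows 297–422, inside the plate's 240–485. Now a cross-check of the key with the side view, where its top is at about (336,225).

```bash
python3 - <<'E'
from h import *
im=cv2.imread("pics/s2.png")
for z in(.045,.05,.055,.06): print(z,ray("side",336,225,z).round(4),ray("top",215+656.5/4-.5,125+343.5/4-.5,z).round(4))
cv2.imwrite("pics/k.png",cv2.resize(im[205:255,310:380],None,fx=9,fy=9,interpolation=cv2.INTER_CUBIC))
E
```

```text
0.045 [ 0.4732 -0.3092  0.045 ] [ 0.4607 -0.3391  0.045 ]
0.05 [ 0.4701 -0.3155  0.05  ] [ 0.4603 -0.3386  0.05  ]
0.055 [ 0.4671 -0.3217  0.055 ] [ 0.46  -0.338  0.055]
0.06 [ 0.464 -0.328  0.06 ] [ 0.4597 -0.3375  0.06  ]
```

View pics/k.png

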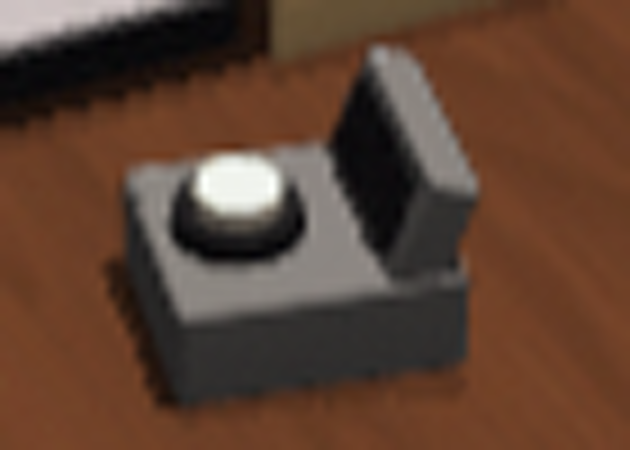

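The key's top is at side (336.5,225.4). The two views agree on about (0.459, −0.336, 0.066). I'll go down over it.

```bash
python3 -m crank '[{"dx":0,"dy":-0.011,"dz":-0.03,"twist":0,"grip":-1},{"dx":0,"dy":-0.011,"dz":-0.055,"twist":0,"grip":-1},{"dx":0,"dy":-0.011,"dz":-0.073,"twist":0,"grip":-1},{"dx":0,"dy":-0.011,"dz":-0.084,"twist":0,"grip":-1},{"dx":0,"dy":-0.011,"dz":-0.09,"twist":0,"grip":-1}]'
python3 -m crank '[{"dx":0,"dy":0,"dz":-0.001,"twist":0,"grip":-1},{"dx":0,"dy":0,"dz":-0.003,"twist":0,"grip":-1},{"dx":0,"dy":0,"dz":-0.005,"twist":0,"grip":-1},{"dx":0,"dy":0,"dz":-0.007,"twist":0,"grip":-1},{"dx":0,"dy":0,"dz":-0.008,"twist":0,"grip":-1}]'
```

```text
t: 8.22
eef_pos: [0.4574, -0.3332, 0.0728]
ee_rot: [3.141, -0.003, 3.141]
force: [0.6, -0.4, 0.7]
width: 0.0004
gripper_force: 0.0
t: 8.63
eef_pos: [0.4589, -0.3334, 0.0671]
ee_rot: [-3.141, 0.001, -3.141]
force: [0.7, 0.8, 1.8]
width: 0.0005
gripper_force: 0.7
```

```bash
python3 -m crank '[{"dx":0,"dy":0,"dz":-0.001,"twist":0,"grip":-1},{"dx":0,"dy":0,"dz":-0.002,"twist":0,"grip":-1},{"dx":0,"dy":0,"dz":-0.003,"twist":0,"grip":-1},{"dx":0,"dy":0,"dz":-0.004,"twist":0,"grip":-1},{"dx":0,"dy":0,"dz":-0.004,"twist":0,"grip":-1}]'
python3 -m crank '[{"dx":0,"dy":0,"dz":-0.0005,"twist":0,"grip":-1},{"dx":0,"dy":0,"dz":-0.001,"twist":0,"grip":-1},{"dx":0,"dy":0,"dz":-0.0015,"twist":0,"grip":-1},{"dx":0,"dy":0,"dz":-0.002,"twist":0,"grip":-1},{"dx":0,"dy":0,"dz":-0.002,"twist":0,"grip":-1}]'
```

```text
t: 9.05
eef_pos: [0.4589, -0.3335, 0.0628]
ee_rot: [-3.141, 0.001, -3.141]
force: [0.2, 1.4, 3.4]
width: 0.0008
gripper_force: 2.0
t: 9.47
eef_pos: [0.4589, -0.3335, 0.0613]
ee_rot: [-3.141, 0.001, -3.141]
force: [0.1, 4.3, 9.1]
width: 0.0005
gripper_force: 4.5
```

```bash
python3 -m crank '[{"dx":0,"dy":0,"dz":-0.0005,"twist":0,"grip":-1},{"dx":0,"dy":0,"dz":-0.001,"twist":0,"grip":-1},{"dx":0,"dy":0,"dz":-0.0012,"twist":0,"grip":-1},{"dx":0,"dy":0,"dz":-0.0012,"twist":0,"grip":-1},{"dx":0,"dy":0,"dz":-0.0012,"twist":0,"grip":-1}]'
```

```text
t: 9.88
eef_pos: [0.4589, -0.3336, 0.0611]
ee_rot: [-3.141, 0.001, -3.141]
force: [-1.8, 6.5, 18.6]
width: 0.0006
gripper_force: 9.3
```

The stop is firm at z 0.061, about 6 mm below first contact. I'll look to be sure the fingers are on the key and not on the collar.

```bash
python3 - <<'E'
from h import *
im=snap("side","s5.png")
cv2.imwrite("pics/k2.png",cv2.resize(im[190:250,305:385,::-1],None,fx=9,fy=9,interpolation=cv2.INTER_CUBIC))
E
```

```text
(no output)
```

View pics/k2.png

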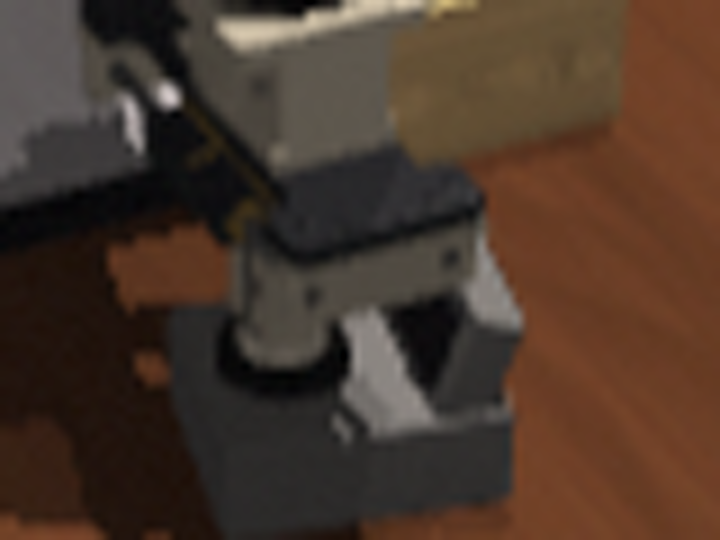

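The fingertips sit on the key, inside the black collar at (285,360). They were already touching at z 0.0671 and stopped at 0.0611, so the full 6 mm was travelled. I'll retreat straight up and check.

```bash
python3 -m crank '[{"dx":0,"dy":0,"dz":0.01,"twist":0,"grip":-1},{"dx":0,"dy":0,"dz":0.04,"twist":0,"grip":-1},{"dx":0,"dy":0,"dz":0.08,"twist":0,"grip":-1},{"dx":0,"dy":0,"dz":0.12,"twist":0,"grip":-1},{"dx":0,"dy":0,"dz":0.14,"twist":0,"grip":-1}]'
python3 -m crank '[{"dx":0,"dy":-0.02,"dz":0,"twist":0,"grip":-1},{"dx":0,"dy":-0.05,"dz":0,"twist":0,"grip":-1},{"dx":0,"dy":-0.08,"dz":0,"twist":0,"grip":-1},{"dx":0,"dy":-0.1,"dz":0,"twist":0,"grip":-1},{"dx":0,"dy":-0.1,"dz":0,"twist":0,"grip":-1}]'
python3 - <<'E'
from h import *
im=snap("side","s6.png")
cv2.imwrite("pics/s6c.png",cv2.resize(im[130:260,240:400,::-1],None,fx=4.5,fy=4.5,interpolation=cv2.INTER_CUBIC))
E
```

```text
t: 10.35
eef_pos: [0.459, -0.3345, 0.2039]
ee_rot: [-3.139, 0.003, -3.141]
force: [1.4, -0.9, 0.3]
width: 0.0005
gripper_force: 0.0
t: 10.77
eef_pos: [0.4572, -0.4364, 0.198]
ee_rot: [3.141, -0.002, 3.139]
force: [-0.3, 0.4, -0.2]
width: 0.0007
gripper_force: 0.0
```

View pics/s6c.png

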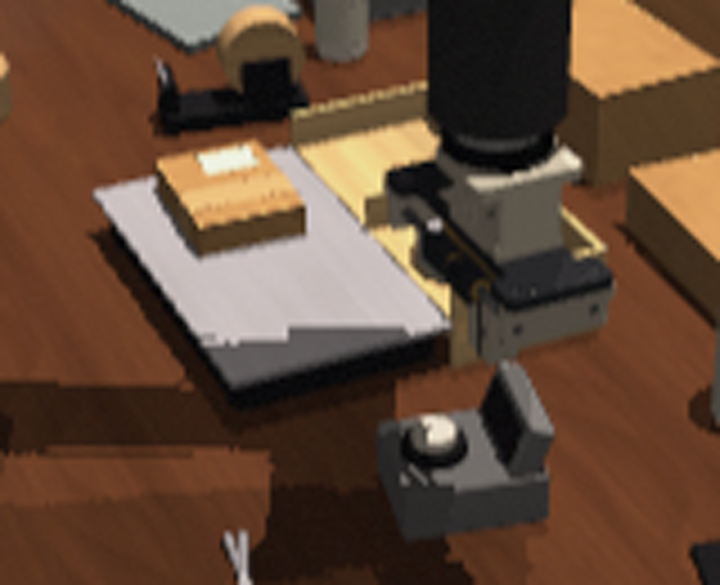

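The carton (230,195) lies flat and wholly on the plate, the key (438,432) has sprung back up, and the arm is clear.

```bash
python3 -c "
from station import arm
print(arm.job_done())"
```

```text
the job is handed in; nothing more can be done
None
```

The job is handed in: the carton lies flat and square on the weighing plate, the record key was pressed to its stop and released, and I never touched the tin in its bay; no verdict came back.

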